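Hook the tote forward from under the bottle rack

ROBOT

A 6-joint arm with a two-finger parallel gripper is mounted at the origin on the work surface. World frame = base frame: x ahead of the robot, y to its left, z up, the work surface at z = 0. Lengths are in m, angles in rad, forces in N, time in s.
With the tool pointing down it reaches from about 0.35 to 0.725 m from the base axis. Payload 6 kg.
Tool frame: the origin (TCP) lies on the centre line of the jaws, within the pads' length; the fingertips stand bot.tips_ahead ahead of it and the grasp point (between the pads) lies 3 mm ahead of it (bot.tips_ahead is the distance from the TCP to the fingertips, in m); z points along the fingers, y is the direction in which the jaws open and shut (so a half turn about z gives the same grasp; the last joint's range is limited). The gripper opens to 85 mm and grips with 20 to 120 N. Pads are 22 mm wide; open, the fingers measure 114 mm over their backs; the gripper's body (76 mm by 85 mm) begins 54 mm behind the grasp point. The pads swing forward as they close: fully open they stand 13 mm farther back than shut.
Start: joints at [1.589, 0.04, 0.085, 0, -1.615, -0.334], TCP at [0.186, 0.57, 0.253] pointing down, gripper open.
Joint ranges: [-2.56, 2.56], [-1.29, 2.01], [-1.08, 1.49], [-3.29, 1.98], [-2.81, -0.18], [-2.99, 2.99]. Speed limits (rad/s): [2.57, 2.57, 3.01, 3.14, 3.14, 3.14].

INTERFACE

Orientations are given as a unit quaternion [w, x, y, z].
In Python, from workcell import bot, eoat, kin, viewer, job_done, sensors gives the robot as it stands. Calls block until the motion is done:
- bot.move_pose(position, orientation): joint-space move of the TCP to a pose.
- bot.move_l(position, velocity=0.15, orientation=None): straight line of the TCP; orientation=None keeps the orientation; velocity is the mean speed in m/s.
- bot.move_j(angles): joint-space move.
- eoat.move_gripper(opening, effort=None): finger opening in m; effort is the grip in N (None keeps the last); returns when the fingers have stopped.
- bot.pause(seconds).
- kin.ik(position, orientation): joint angles nearest the present ones, or None.
- viewer.get_image(name): name is "side" or "top" or "wrist"; returns the picture (480x640x3 uint8, red, green, blue); there is no depth.
- viewer.camera_params(name): a dict with "intrinsics" (3x3 intrinsics, pixels), "distortion" ([k1, k2, p1, p2, k3] as OpenCV has them; the pictures are not rectified), "rvec" (rotation vector, rad) and "tvec" (3), from world to camera coordinates, as OpenCV has them. Camera axes: x right, y down, z forward; pixel columns grow to the right and rows downward; lengths in m; the calibration is good to about 2 mm. A picture is of the moment at which its call begins: read the wrist's pose just before it. camera_params takes no time and is no camera call; for the wrist camera it gives the pose at the moment of the call.
A pose or a line that the arm cannot do raises bot.PlanningError and nothing moves.
- job_done(): hands the job in, once; it reports no verdict.
Readings, each from a call of its own:
- sensors.get_time(): time.
- sensors.get_q(): joint angles.
- sensors.get_joint_vel(): joint speeds.
- sensors.get_joint_efforts(): joint torques, N m.
- sensors.get_ee_pos(): TCP position.
- sensors.get_ee_rot(): TCP orientation.
- sensors.get_contact_force(): force on the tool from outside, world axes, zero at the start.
- sensors.get_torque(): the same for the moment, N m.
- sensors.get_finger_gap(): finger opening in m.
Only numpy, scipy, OpenCV 4.12 (cv2) and the standard library are available. Lean on these libraries where they do the work, as an engineer would, in place of code of your own. Each camera call takes 0.05 s, during which the arm holds its last target. There are 200 camera calls.

TASK

The grey tote has been pushed deep under the bottle rack. Take the pull hook by its handle, drop its blade behind the tote's front lip and draw the tote forward gently until it pulls up snug against the buffer bar of the rack's front rail with a light, definite pull of a few newtons held for a moment, never hauling on it with more than 20 N; then unhook and lay the hook back flat along the cork strip. Do not touch the tote with the gripper, tip it, or disturb the other things.

Things in the scene. Friction and masses are not known exactly. Their poses are not given: they have to be found in the camera images.
- hook_grip (a point): centre of the black handle of the loose pull hook (about 0.16 kg), a bar 90 (x) x 22 (y) x 36 (z) mm, its underside 18 mm below this point; grip it from above across the 22 mm. x points along the tool from handle to blade, z up. Centre of mass 30 mm ahead of this point. A flat steel shaft (14 mm wide, 8 mm high) runs on to +x, its underside 4 mm above this point. Not measured while held
- hook_tip (a point): middle of the lower edge of the hook's steel blade, 180 mm ahead of and 18 mm below the handle's centre (level with the handle's underside). The blade is 36 mm wide (y), 5 mm thick (x, this point half-way) and reaches down 22 mm below the shaft's underside
- strip: flat cork strip fixed to the counter where the hook lies, 270 (x) x 90 (y) x 4 mm; origin under its centre, x along its length
- rack: slotted metal bottle rack, fixed, 260 (x) x 280 (y) x 150 mm; origin under its centre, open front to its -x. Deck 12 mm thick. Roof of steel bars, underside 140 mm above the counter, from 90 mm in front of the origin to the back, on posts 136 mm to each side. Two 25 mm high guides on the deck leave the tote 4 mm of play on each side as it slides along x
- tote: open grey plastic tote (loose, about 0.45 kg, varies), 120 (x) x 150 (y) x 65 mm with 5 mm walls, standing on the rack's deck deep under the roof; origin under its centre, front wall to its -x. Two jars fixed in its back half; the 55 mm behind the front wall are free inside
- tote_lip (a point): the middle of the top edge (lip) of the tote's front wall, half-way through the wall's 5 mm, 65 mm above the deck. The tote slides under a dry friction of some 1 to 6 N
- rail: rigid front rail across the rack's deck, moved at each start: a steel bar 8 (x) x 158 x 14 mm (z), top 57 mm above the counter, below the lip. Origin on the deck under its middle, x as the rack's; its face to the tote is 4 mm to +x. A black rubber buffer bar on that face, which the tote meets, is screwed out to stand 5 to 15 mm proud: set differently each time, not measured, to be felt; it is stiff
- bottle_a: bystander: glass bottle, 72 mm diameter, 217 mm long, lying in the slots on the rack's roof over its left (+y) side, neck to the rack's +x; origin on its axis
- bottle_b: bystander: the same kind of bottle on the roof over the right (-y) side
- can: bystander: crushed drinks can, about 70 mm across and 70 mm high, standing on the counter; origin under its centre
- jar: bystander: closed glass jar, 70 mm diameter, 100 mm high; origin under its centre
- takeout_lid: bystander: clear plastic takeout lid, 130 x 100 x 10 mm, lying on the counter in front of the rack; origin under its centre
- saucer: bystander: white ceramic saucer, 150 mm diameter, 20 mm high; origin under its centre
- tongs: bystander: steel tongs, 240 mm long, 10 mm high, resting across the saucer; origin on their underside near the middle
Not all that is in view belongs to the job. Several things have the shape of the tote; the one meant has the colours described above.

How it is judged:
On the way, in this order (a step that is already met when the one before it is completed fails the run):
1. the hook's blade is down behind the tote's front lip (x of hook_tip in the frame of tote between -0.056 and 0 m and y of hook_tip in the frame of tote between -0.06 and 0.06 m and z of hook_tip in the frame of tote between 0.005 and 0.061 m), for 0.1 s.
2. drawn by the hook, the tote presses against the front rail's buffer with more than 2 N for 0.1 s (contact force between tote and rail above 2 N and contact force between hook and tote above 2 N), for 0.1 s.
At the end, for the whole second after the job is handed in: The tote stands flat on the deck with its front wall at the rail's buffer (at most 18 mm from the rail's own face, of which the buffer fills 5 to 15 mm); the hook lies upright along the cork strip, handle centre and blade over it (blade up to 10 mm past its end); both at rest (x of tote_lip in the frame of rail below 0.0245 m and angle between tote's own z axis and vertical below 0.03 rad and z of tote_lip in the frame of rail between 0.06 and 0.07 m and x of hook_grip in the frame of strip between -0.11 and 0.11 m and y of hook_grip in the frame of strip between -0.04 and 0.04 m and z of hook_grip in the frame of strip between 0.018 and 0.026 m and x of hook_tip in the frame of strip between -0.145 and 0.145 m and y of hook_tip in the frame of strip between -0.045 and 0.045 m and z of hook_tip in the frame of strip between 0 and 0.008 m and linear speed of each of hook, tote below 0.02 m/s); the robot touches nothing.
It fails at once if the hook and the tote press on each other with more than 20 N (contact force between hook and tote above 20 N).
It fails at once if the gripper or arm touches the tote (contact force between any of the fingers, the arm and tote above 0.5 N).
It fails at once if the tote is tipped by more than 8 degrees (angle between tote's own z axis and vertical above 0.14 rad).
It fails at once if a bystander is moved by more than 15 mm (distance of any of bottle_a, bottle_b, can, jar, takeout_lid, saucer, tongs from where it was at the start of the episode above 0.015 m).
It also fails if it takes over 72 s, if anything falls off the work surface, if the arm or the gripper's body presses on something with over 40 N, if the wrist force passes 120 N, or if a joint passes its speed limit or range.

## Working session

There is one attempt and no reset: what is moved stays moved. The work goes in short steps, each a Python script; the robot and the scene stay as the last script left them, time stands still between calls to the robot, and variables do not carry over. Pictures are saved under pics/ and viewed, about 8 in all and at most 12, crops included, and the job is handed in when it is done.

```bash
ls; mkdir -p pics; python3 - <<'E'
from workcell import bot,viewer,sensors
import cv2,numpy as np
for n in ["top","side"]:
    im=viewer.get_image(n); cv2.imwrite(f"pics/{n}0.png",im[:,:,::-1])
    p=viewer.camera_params(n); R=cv2.Rodrigues(np.array(p["rvec"],float))[0]
    print(n,p["intrinsics"],p["distortion"],"pos",-R.T@np.array(p["tvec"]).ravel(),"fwd",R[2])
print(bot.tips_ahead,sensors.get_ee_rot(),sensors.get_time(),sensors.get_contact_force())
E
```

```text
pics
top [[609.6425377    0.         320.35504431]
 [  0.         609.6425377  241.50882409]
 [  0.           0.           1.        ]] [0.0314285 0.        0.        0.        0.       ] pos [0.23509134 0.00808458 1.96569916] fwd [ 0.20124511 -0.00992655 -0.97949062]
side [[576.72049814   0.         316.27264919]
 [  0.         576.72049814 242.99779938]
 [  0.           0.           1.        ]] [-0.12189571  0.          0.          0.          0.        ] pos [0.33893958 0.81985882 1.11965751] fwd [ 0.18585074 -0.63500545 -0.74981836]
0.022 [ 7.98103724e-04  9.87560093e-01 -1.57240008e-01 -7.24820043e-05] 0.1 [-0.12233424 -0.18978118  0.39651018]
```

View pics/top0.png

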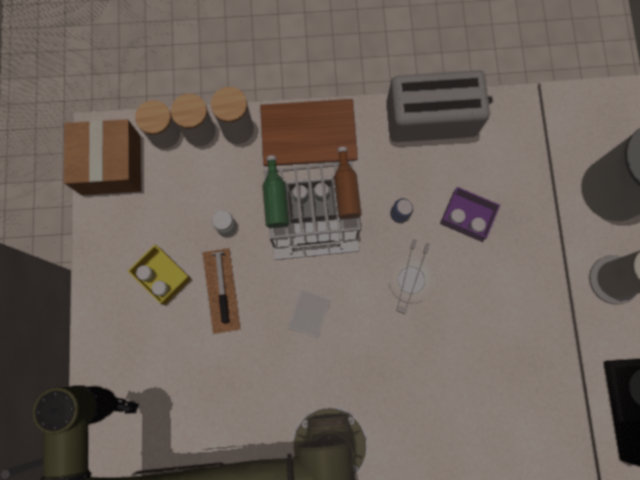

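View pics/side0.png

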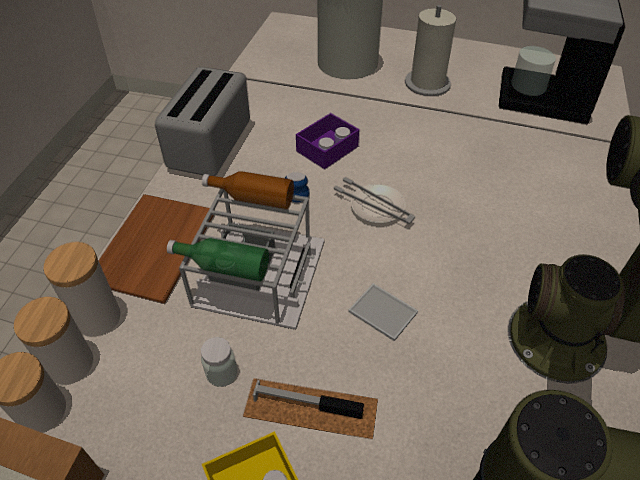

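Top view: the hook lies on the cork at about (220,290), with its blade toward (218,253). The rack is at (315,215), with the front rail and deck edge at about (315,250). Three things are tote-shaped: yellow (160,275), purple (470,214), and one inside the rack with jars at (299,192) and (321,190). The grey one in the rack is the one meant, and I'll confirm that close up.

```bash
cat > h.py <<'E'
from workcell import bot,eoat,kin,viewer,job_done,sensors
import cv2,numpy as np
from scipy.spatial.transform import Rotation as Rn
def snap(n):
    p=viewer.camera_params(n); im=viewer.get_image(n)[:,:,::-1].copy(); return im,p
def ray(p,uv):
    K=np.array(p["intrinsics"],float);D=np.array(p["distortion"],float)
    R=cv2.Rodrigues(np.array(p["rvec"],float))[0];t=np.array(p["tvec"],float).ravel()
    u=cv2.undistortPoints(np.array(uv,float).reshape(-1,1,2),K,D).reshape(-1,2)
    return -R.T@t,(np.c_[u,np.ones(len(u))])@R
def onz(p,uv,z):
    c,d=ray(p,uv); return c+d*((z-c[2])/d[:,2])[:,None]
def proj(p,X):
    return cv2.projectPoints(np.array(X,float).reshape(-1,1,3),np.array(p["rvec"],float),np.array(p["tvec"],float),np.array(p["intrinsics"],float),np.array(p["distortion"],float))[0].reshape(-1,2)
def down(yaw,pitch=0):
    # tool z down, tool x at world heading yaw; returns [w,x,y,z]
    r=Rn.from_euler('z',yaw)*Rn.from_euler('y',pitch)*Rn.from_euler('x',np.pi)
    q=r.as_quat(); return [q[3],q[0],q[1],q[2]]
E
python3 - <<'E'
from h import *
p=viewer.camera_params("top"); s=viewer.camera_params("side")
print("handle/blade",onz(p,[(224,309),(218,254)],.022).round(3).tolist())
print("side handle/blade",onz(s,[(342,407),(256,390)],.022).round(3).tolist())
print("deck front corners",onz(p,[(274,258),(358,254)],.012).round(3).tolist())
print("jars, jar,can,lid",onz(p,[(299,192),(321,190)],.06).round(3).tolist(),onz(p,[(223,222),(402,210),(310,314)],.05).round(3).tolist())
w=viewer.camera_params("wrist");R=cv2.Rodrigues(np.array(w["rvec"]))[0]
print("wrist",-R.T@np.array(w["tvec"]).ravel(),R.round(2).tolist(),w["intrinsics"])
q=sensors.get_ee_rot();print(Rn.from_quat([q[1],q[2],q[3],q[0]]).as_matrix().round(2).tolist())
for P in ([.45,.27,.33],[.4,-.0,.35]):
  for yw in (0,np.pi,np.pi/2,-np.pi/2):
    print(P,yw,kin.ik(P,down(yw)))
E
```

```text
handle/blade [[0.437, 0.309, 0.022], [0.616, 0.322, 0.022]]
side handle/blade [[0.436, 0.306, 0.022], [0.619, 0.318, 0.022]]
deck front corners [[0.592, 0.142, 0.012], [0.587, -0.131, 0.012]]
jars, jar,can,lid [[0.795, 0.047, 0.06], [0.797, -0.025, 0.06]] [[0.714, 0.298, 0.05], [0.715, -0.282, 0.05], [0.4, 0.037, 0.05]]
wrist [0.26082854 0.54543853 0.37179945] [[-0.31, -0.95, 0.0], [-0.9, 0.3, 0.31], [-0.29, 0.09, -0.95]] [[414.92776913   0.         308.4335388 ]
 [  0.         414.92776913 240.88662741]
 [  0.           0.           1.        ]]
[[0.95, -0.31, -0.0], [-0.31, -0.95, -0.0], [0.0, 0.0, -1.0]]
[0.45, 0.27, 0.33] 0 [ 9.24210731e-01 -1.37334205e-01  5.38265938e-02  4.44089210e-16
 -1.76195713e+00  6.46585595e-01]
[0.45, 0.27, 0.33] 3.141592653589793 [ 9.24210731e-01 -1.37334205e-01  5.38265938e-02 -4.44089210e-16
 -1.76195713e+00 -2.49500706e+00]
[0.45, 0.27, 0.33] 1.5707963267948966 [ 0.92421073 -0.1373342   0.05382659  0.         -1.76195713  2.21738192]
[0.45, 0.27, 0.33] -1.5707963267948966 [ 0.92421073 -0.1373342   0.05382659  0.         -1.76195713 -0.92421073]
[0.4, -0.0, 0.35] 0 [ 5.13524274e-01 -4.62294860e-01 -1.62243367e-01  4.44089210e-16
 -1.87084782e+00  1.05727205e+00]
[0.4, -0.0, 0.35] 3.141592653589793 [ 5.13524274e-01 -4.62294860e-01 -1.62243367e-01 -4.44089210e-16
 -1.87084782e+00 -2.08432060e+00]
[0.4, -0.0, 0.35] 1.5707963267948966 [ 0.51352427 -0.46229486 -0.16224337  0.         -1.87084782  2.62806838]
[0.4, -0.0, 0.35] -1.5707963267948966 [ 0.51352427 -0.46229486 -0.16224337  0.         -1.87084782 -0.51352427]
```

```bash
python3 - <<'E'
from h import *
import json
print(sensors.get_time())
bot.move_pose([.43,.22,.25],down(np.pi)); im,p=snap("wrist"); cv2.imwrite("pics/wa.png",im)
json.dump({k:np.array(v).tolist() for k,v in p.items()},open("wa.json","w"))
print(sensors.get_time())
for P,t in (([.50,.0,.2],.5),([.48,.0,.2],.4),([.46,.0,.22],.3)):
    try:
        bot.move_pose(P,down(np.pi,t)); print("tilt",t);break
    except bot.PlanningError as e: print(e)
im,p=snap("wrist"); cv2.imwrite("pics/wb.png",im)
json.dump({k:np.array(v).tolist() for k,v in p.items()},open("wb.json","w"))
print(sensors.get_time())
E
```

```text
0.1
1.9917
tilt 0.5
2.9833
```

View pics/wa.png

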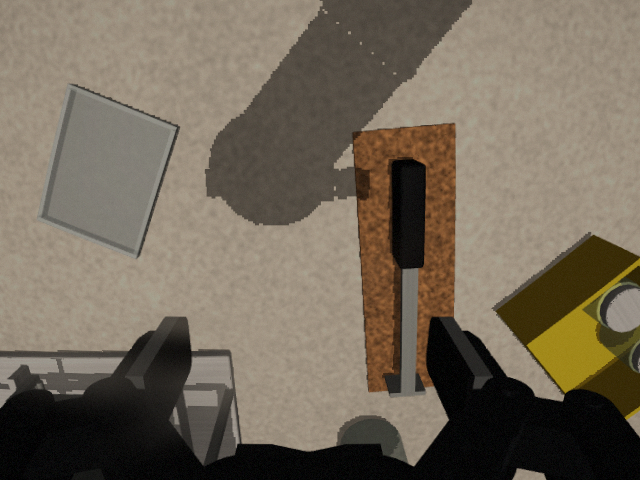

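View pics/wb.png

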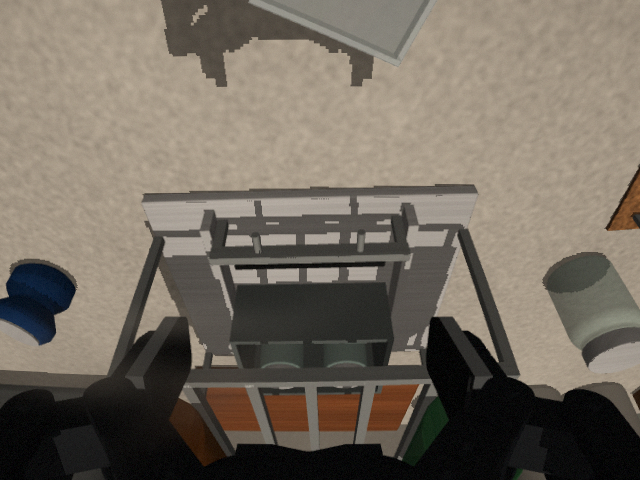

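wa shows the handle from (408,160) to (408,266), the blade at about (405,390), and cork corners near (353,132), (455,124) and (368,390). wb shows the grey tote in the rack: its front wall spans columns 232–390 and rows about 283–340, the rail is at about row 255, and the black buffer is at row 265. I'll enlarge that crop to confirm and to read the edges.

```bash
python3 - <<'E'
import cv2,numpy as np
im=cv2.imread("pics/wb.png")[205:395,200:425]
o=cv2.resize(im,None,fx=3.5,fy=3.1,interpolation=cv2.INTER_CUBIC)
o=cv2.convertScaleAbs(o,alpha=1.7,beta=10)
for r in range(210,395,20): cv2.putText(o,str(r),(0,int((r-205)*3.1)),0,.4,(0,0,255)); cv2.line(o,(0,int((r-205)*3.1)),(12,int((r-205)*3.1)),(0,0,255))
for c in range(220,425,20): cv2.putText(o,str(c),(int((c-200)*3.5),10),0,.4,(0,0,255))
cv2.imwrite("pics/wbc.png",o); print(o.shape)
# hook analysis
a=cv2.imread("pics/wa.png"); hsv=cv2.cvtColor(a,cv2.COLOR_BGR2HSV)
m=((hsv[...,2]<45)).astype(np.uint8)*255; m[:140]=0;m[290:]=0;m[:,:375]=0;m[:,440:]=0
m=cv2.morphologyEx(m,cv2.MORPH_OPEN,np.ones((5,5)))
c=max(cv2.findContours(m,0,2)[0],key=cv2.contourArea); print("handle",cv2.minAreaRect(c),cv2.boundingRect(c))
k=cv2.inRange(hsv,(3,90,30),(20,255,255)); k[:,:340]=0;k[:,470:]=0;k[400:]=0
k=cv2.morphologyEx(k,cv2.MORPH_CLOSE,np.ones((7,7)))
c=max(cv2.findContours(k,0,2)[0],key=cv2.contourArea); print("cork",cv2.approxPolyDP(c,6,True).reshape(-1,2).tolist())
g=((hsv[...,1]<70)&(hsv[...,2]>60)).astype(np.uint8)
for r in range(275,400,15):
    x=np.where(g[r,372:430])[0]+372; print(r,(x.min(),x.max()) if len(x) else None, end="; ")
E
```

```text
(589, 788, 3)
handle ((408.0, 213.5), (109.0, 34.0), 90.0) (391, 159, 35, 110)
cork [[454, 123], [352, 133], [369, 391], [387, 390], [385, 376], [399, 374], [395, 159], [425, 166], [416, 373], [424, 386], [433, 385], [429, 321], [453, 317]]
275 (np.int64(402), np.int64(417)); 290 (np.int64(402), np.int64(417)); 305 (np.int64(402), np.int64(416)); 320 (np.int64(402), np.int64(416)); 335 (np.int64(402), np.int64(416)); 350 (np.int64(402), np.int64(415)); 365 (np.int64(401), np.int64(415)); 380 (np.int64(401), np.int64(415)); 395 (np.int64(372), np.int64(429));
```

View pics/wbc.png

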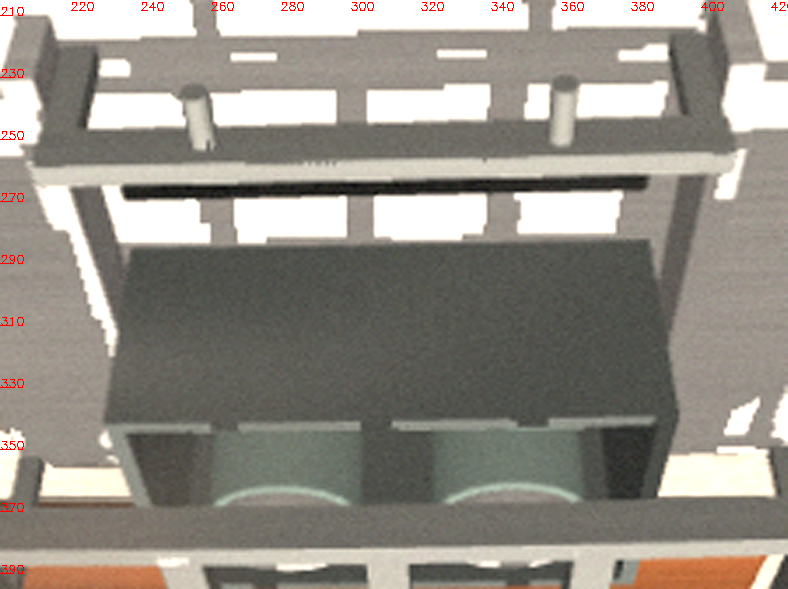

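The crop confirms a grey tote with two jars. Its lip's front edge runs from about (230,342) to (393,338), and the rail's rear top edge from (211.5,264.5) to (408.5,261). Next I'll convert these to positions.

```bash
python3 - <<'E'
from h import *
import json
a=json.load(open("wa.json"));b=json.load(open("wb.json"))
L=onz(b,[(230,342),(393,338)],.077);print("lip",L.round(4).tolist(),"w",np.linalg.norm(L[0]-L[1]))
L=onz(b,[(236,285),(386,282.5)],.012);print("wallfoot",L.round(4).tolist(),"w",np.linalg.norm(L[0]-L[1]))
r=onz(b,[(211.5,264.5),(408.5,261)],.057);print("rail rear top",r.round(4).tolist(),np.linalg.norm(r[0]-r[1]))
r=onz(b,[(144,198),(475,187)],.012);print("deck front",r.round(4).tolist(),np.linalg.norm(r[0]-r[1]))
r=onz(b,[(128,384),(515,380)],.14);print("roof bar",r.round(4).tolist())
h=onz(a,[(408.5,159.5),(409.5,268)],.04);print("handle ends top",h.round(4).tolist(),np.linalg.norm(h[0]-h[1]))
s=onz(a,[(409.5,275),(408,380)],.034);print("shaft",s.round(4).tolist(),"yaw",np.arctan2(*(s[1]-s[0])[[1,0]]))
t=onz(a,[(372+15,396),(425,393)],.004);print("blade low edge far?",t.round(4).tolist())
c=onz(a,[(454,123),(352,133),(369,391)],.004);print("cork",c.round(4).tolist(),np.linalg.norm(c[0]-c[1]),np.linalg.norm(c[1]-c[2]))
# cork axis: from c1 to c2 ; centre = mid(c0,c2)
print("cork centre",(c[0]+c[2])/2,"yaw",np.arctan2(*(c[2]-c[1])[[1,0]]))
E
```

```text
lip [[0.7082, -0.0709, 0.077], [0.7009, 0.0763, 0.077]] w 0.14730215537585462
wallfoot [[0.708, -0.073, 0.012], [0.7037, 0.0784, 0.012]] w 0.15144176408024584
rail rear top [[0.6228, -0.0762, 0.057], [0.6184, 0.0786, 0.057]] 0.1548585293472406
deck front [[0.5922, -0.1343, 0.012], [0.5803, 0.1333, 0.012]] 0.2679169222748539
roof bar [[0.6612, -0.1322, 0.14], [0.6552, 0.1509, 0.14]]
handle ends top [[0.3894, 0.2986, 0.04], [0.4814, 0.3063, 0.04]] 0.09224481948804664
shaft [[0.4903, 0.3084, 0.034], [0.6002, 0.3163, 0.034]] yaw 0.07172780658089932
blade low edge far? [[0.6428, 0.304, 0.004], [0.6395, 0.3448, 0.004]]
cork [[0.3618, 0.3449, 0.004], [0.3713, 0.2569, 0.004], [0.6361, 0.2843, 0.004]] 0.08846163979416952 0.2661773210282761
cork centre [0.49894412 0.31459711 0.004     ] yaw 0.10324464849075043
```

```bash
python3 - <<'E'
from h import *
import json
a=json.load(open("wa.json"));b=json.load(open("wb.json"));p=viewer.camera_params("top");s=viewer.camera_params("side")
print("deck front in top",proj(p,onz(b,[(144,198),(475,187)],.012)).round(1).tolist(),"in side",proj(s,onz(b,[(144,198),(475,187)],.012)).round(1).tolist())
yaw=.072;G=np.array([.436,.3045]);Q=down(np.pi+yaw)
up=kin.ik([*G,.12],Q);print(up, kin.ik([.40,0,.12],down(np.pi+.035)),kin.ik([.555,0,.12],down(np.pi+.035)))
bot.move_l([.45,.1,.25],.3,down(np.pi))
eoat.move_gripper(.085,80)
bot.move_pose([*G,.14],Q); bot.move_l([*G,.031],.1)
print("f",sensors.get_contact_force())
eoat.move_gripper(.0,80); bot.pause(.2)
print("gap",sensors.get_finger_gap(),sensors.get_contact_force(),sensors.get_ee_pos())
bot.move_l([*G,.125],.1); bot.pause(.3)
print(sensors.get_contact_force(),sensors.get_torque(),sensors.get_finger_gap())
d=np.array([np.cos(yaw),np.sin(yaw)])
bot.move_l([*(G-.055*d),.125],.2)
R=.035; bot.move_l([.39,-.008,.125],.25,down(np.pi+R)); bot.pause(.3)
print(sensors.get_contact_force(),sensors.get_time(),sensors.get_ee_pos())
im,w=snap("wrist");json.dump({k:np.array(v).tolist() for k,v in w.items()},open("wc.json","w"));cv2.imwrite("pics/wc.png",im)
im,_=snap("side");cv2.imwrite("pics/side1.png",im)
im,_=snap("top");cv2.imwrite("pics/top1.png",im)
o=[cv2.imread("pics/wc.png"),cv2.resize(cv2.imread("pics/side1.png")[180:420,140:460],(640,480),interpolation=2)]
cv2.imwrite("pics/c1.png",cv2.resize(np.vstack(o),(450,675))[:600] if 0 else cv2.resize(np.hstack(o),(800,300)))
E
```

```text
deck front in top [[358.8, 252.3], [277.0, 261.4]] in side [[326.0, 240.2], [299.7, 325.5]]
[ 9.88114791e-01 -1.17545577e-01 -3.11432121e-01 -4.44089210e-16
 -1.37690978e+00 -2.48691112e+00] [ 5.13524274e-01 -5.24365661e-01 -6.24770252e-01 -4.44089210e-16
 -1.47039174e+00 -2.04932060e+00] [ 3.61902410e-01 -5.40061271e-02 -2.51916828e-01 -4.44089210e-16
 -1.37288563e+00 -1.89769874e+00]
f [-0.09601795 -0.15005543 -0.11772371]
gap 0.020858362628021244 [-1.13954182 -0.1000826   3.22187761] [0.43613192 0.30472767 0.03135842]
[-0.46458859 -0.48727365 -1.76825403] [ 0.05159451  0.0053492  -0.00409351] 0.02114668646133413
[-0.19231     0.13478469 -0.8924729 ] 10.3167 [ 0.39002201 -0.00755091  0.12498265]
```

View pics/c1.png

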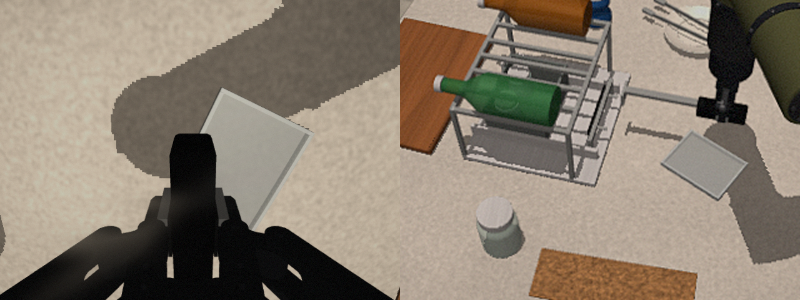

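```bash
python3 - <<'E'
from h import *
p=viewer.camera_params("top");s=viewer.camera_params("side")
R=.035;g=np.array([.39,-.0075,.116]);d=np.array([np.cos(R),np.sin(R),0]);n=np.array([-d[1],d[0],0])
P=[g,g+.18*d-[0,0,.018],g+.18*d+[0,0,.012],g+.05*d+[0,0,.012],g+.18*d+n*.018-[0,0,.018],g+.18*d-n*.018-[0,0,.018]]
sp=proj(s,P);print("side",sp.round(1).tolist());print("deck from side",onz(s,[(325,236),(296,325)],.012).round(3).tolist())
im=cv2.imread("pics/side1.png");x0,y0=265,205
o=cv2.resize(im[y0:y0+150,x0:x0+200],None,fx=4,fy=4,interpolation=2)
for q in sp: cv2.circle(o,(int((q[0]-x0+.5)*4),int((q[1]-y0+.5)*4)),4,(0,0,255),1)
# predicted rack deck front corners with yaw .035
c=onz(s,[(325,236),(296,325)],.012)
cv2.imwrite("pics/c2.png",o)
E
```

```text
side [[398.3, 268.4], [320.2, 258.8], [320.3, 250.3], [376.8, 260.9], [318.4, 264.7], [322.1, 253.0]]
deck from side [[0.598, -0.148, 0.012], [0.589, 0.134, 0.012]]
```

View pics/c2.png

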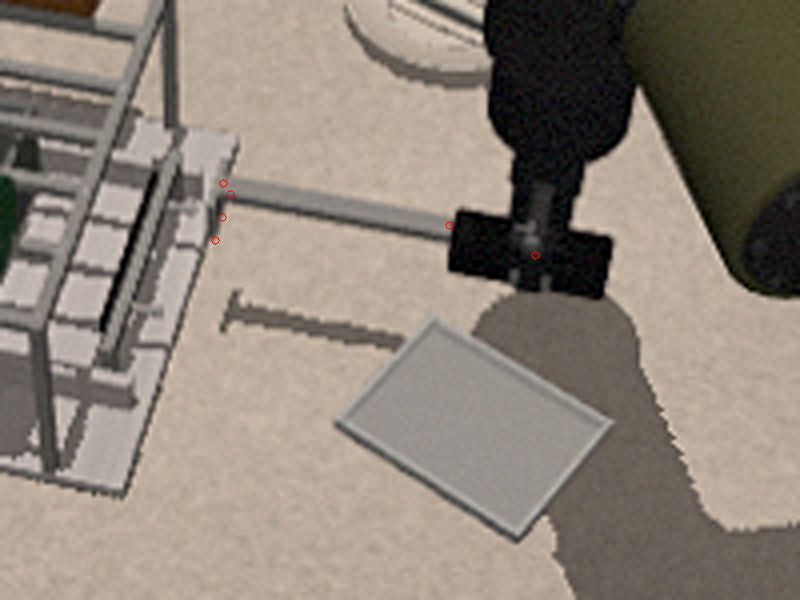

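Prediction and picture agree to about 1 px (2 mm), and all three views put the rack yaw at about 0.033. Next I'll insert and lower the blade with force checks.

```bash
python3 - <<'E'
from h import *
R=.035;d=np.array([np.cos(R),np.sin(R)])
T=np.array([.7325,.0035]);g=T-.18*d;Q=down(np.pi+R)
F=lambda:np.array(sensors.get_contact_force())
bot.move_l([*(g-.16*d),.122],.1,Q); f0=F()
for k in range(15,-1,-1):
    bot.move_l([*(g-.01*k*d),.122],.08); f=F()-f0
    if np.linalg.norm(f)>3: print("contact in",k,f);break
else:
    for z in np.arange(.119,.0915,-.003):
        bot.move_l([*g,z],.04); f=F()-f0
        if np.linalg.norm(f)>2.5: print("contact down",z,f);break
print(f,f0,sensors.get_ee_pos(),sensors.get_time())
im,_=snap("side");cv2.imwrite("pics/s2.png",cv2.convertScaleAbs(cv2.resize(im[180:320,180:400],None,fx=3.6,fy=3.6,interpolation=2),alpha=1.4))
E
```

```text
[-0.28273624 -0.46332106 -1.03723196] [ 0.67604529  0.15310225 -1.24119625] [ 0.55247825 -0.00283838  0.09173661] 17.6167
```

View pics/s2.png

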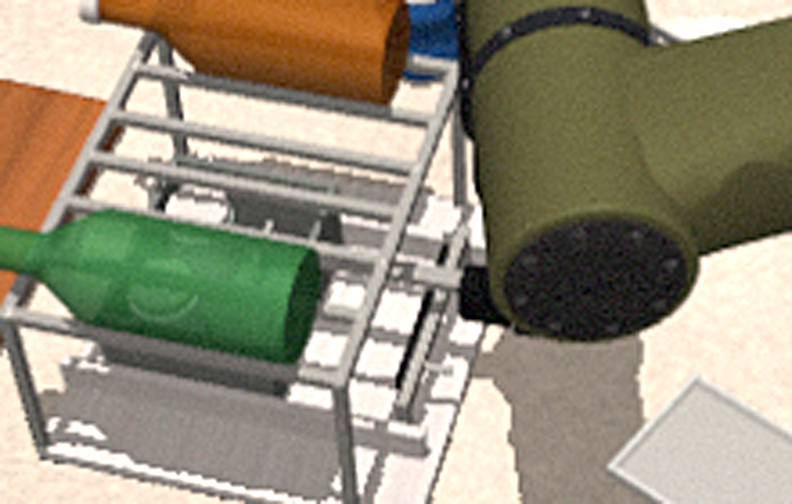

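```bash
cat > pull.py <<'E'
from h import *
R=.035;d=np.array([np.cos(R),np.sin(R)]);T=np.array([.7325,.0035]);g=T-.18*d;Z=.092
def F(n=5):
    a=[]
    for _ in range(n): bot.pause(.01);a.append(sensors.get_contact_force())
    return np.mean(a,0)
E
python3 - <<'E'
from pull import *
f0=F(10); np.save("f0.npy",f0); log=[];s=0
t0=sensors.get_time()
while s<.0845:
    s+=.0015; bot.move_l([*(g-s*d),Z],.03); f=F(3)-f0; a=f[:2]@d; log.append((round(s*1e3,1),round(a,1),round(f[2],1)))
    if a>9 or abs(f[2])>8: print("STOP");break
print(log);print(sensors.get_time()-t0,sensors.get_time(),sensors.get_ee_pos(),sensors.get_finger_gap())
E
```

```text
[(1.5, np.float64(0.6), np.float64(-0.0)), (3.0, np.float64(-0.2), np.float64(0.6)), (4.5, np.float64(0.2), np.float64(-0.2)), (6.0, np.float64(0.2), np.float64(-0.2)), (7.5, np.float64(0.5), np.float64(0.3)), (9.0, np.float64(-0.1), np.float64(0.6)), (10.5, np.float64(0.6), np.float64(-0.2)), (12.0, np.float64(0.8), np.float64(0.1)), (13.5, np.float64(0.6), np.float64(0.0)), (15.0, np.float64(0.3), np.float64(0.2)), (16.5, np.float64(0.6), np.float64(-0.2)), (18.0, np.float64(0.0), np.float64(-0.5)), (19.5, np.float64(0.5), np.float64(0.1)), (21.0, np.float64(0.3), np.float64(0.3)), (22.5, np.float64(2.5), np.float64(-0.2)), (24.0, np.float64(1.5), np.float64(0.5)), (25.5, np.float64(1.8), np.float64(-0.1)), (27.0, np.float64(2.0), np.float64(0.9)), (28.5, np.float64(2.1), np.float64(-0.2)), (30.0, np.float64(1.7), np.float64(-0.1)), (31.5, np.float64(2.0), np.float64(0.7)), (33.0, np.float64(1.7), np.float64(0.1)), (34.5, np.float64(1.9), np.float64(0.3)), (36.0, np.float64(1.9), np.float64(0.3)), (37.5, np.float64(1.8), np.float64(0.4)), (39.0, np.float64(1.8), np.float64(0.2)), (
[... 691 characters left out ...]
(2.0), np.float64(-0.0)), (66.0, np.float64(1.8), np.float64(0.2)), (67.5, np.float64(1.4), np.float64(0.1)), (69.0, np.float64(2.4), np.float64(0.7)), (70.5, np.float64(2.0), np.float64(-0.0)), (72.0, np.float64(2.1), np.float64(0.2)), (73.5, np.float64(1.6), np.float64(0.6)), (75.0, np.float64(2.2), np.float64(0.1)), (76.5, np.float64(2.1), np.float64(-0.0)), (78.0, np.float64(2.0), np.float64(0.1)), (79.5, np.float64(2.1), np.float64(0.7)), (81.0, np.float64(2.3), np.float64(0.8)), (82.5, np.float64(1.9), np.float64(0.6)), (84.0, np.float64(1.7), np.float64(0.0)), (85.5, np.float64(1.7), np.float64(0.9))]
15.674999999999997 33.425 [ 0.4670213  -0.0058261   0.09196869] 0.020814409596500435
```

Contact came at 22 mm as predicted, with about 2 N of sliding friction. Now fine steps to the buffer.

```bash
python3 - <<'E'
from pull import *
f0=np.load("f0.npy"); s=.0855; log=[];t0=sensors.get_time()
while s<.108 and sensors.get_time()-t0<20:
    s+=.0003; bot.move_l([*(g-s*d),Z],.02); f=F(2)-f0; a=f[:2]@d; log.append((round(s*1e3,1),round(float(a),1)))
    if a>4: a=(F(4)-f0)[:2]@d
    if a>6.5: break
bot.pause(.3); f=F(8)-f0
print(log,"hold",f[:2]@d,f); print(sensors.get_time(),sensors.get_ee_pos())
E
```

```text
[(85.8, 2.7), (86.1, 3.3), (86.4, 3.1), (86.7, 2.5), (87.0, 3.7), (87.3, 2.3), (87.6, 3.3), (87.9, 3.0), (88.2, 3.5), (88.5, 3.0), (88.8, 2.8), (89.1, 3.1), (89.4, 3.3), (89.7, 3.4), (90.0, 3.0), (90.3, 3.1), (90.6, 3.0), (90.9, 3.5), (91.2, 3.0), (91.5, 2.7), (91.8, 3.2), (92.1, 3.4), (92.4, 2.9), (92.7, 2.6), (93.0, 3.2), (93.3, 3.5), (93.6, 3.7), (93.9, 3.3), (94.2, 3.1), (94.5, 3.1), (94.8, 2.6), (95.1, 2.9), (95.4, 3.1), (95.7, 3.6), (96.0, 3.5), (96.3, 2.9), (96.6, 2.7), (96.9, 3.0), (97.2, 3.8), (97.5, 3.1), (97.8, 3.6), (98.1, 3.1), (98.4, 3.0), (98.7, 3.1), (99.0, 4.7), (99.3, 6.7), (99.6, 8.0)] hold 8.507158511086748 [ 8.52751821 -0.43257773 -1.96594821]
46.425 [ 0.45380319 -0.00613252  0.09222763]
```

The pull rises at 98.7 mm and holds at 8.5 N: about 3 N of friction plus about 5 N on the buffer. Now I'll unhook and return the hook.

```bash
python3 - <<'E'
from pull import *
e=np.array(sensors.get_ee_pos())[:2]; f0=np.load("f0.npy")
a=e+.013*d; bot.move_l([*a,.092],.08); print("free",F(3)-f0)
bot.move_l([*a,.126],.1); bot.move_l([.385,-.0085,.126],.15); print("clear",F(3)-f0)
im,_=snap("side");cv2.imwrite("pics/s3.png",im)
yaw=.076;dy=np.array([np.cos(yaw),np.sin(yaw)]);G=np.array([.436,.3055]);Q=down(np.pi+yaw)
bot.move_l([*(G-.055*dy),.126],.25,Q); bot.move_l([*G,.09],.15); bot.move_l([*G,.037],.12); f1=F(4)
for z in np.arange(.036,.0275,-.001):
    bot.move_l([*G,z],.03); f=F(2)-f1
    if f[2]>2: break
print("down",z,f,sensors.get_time())
eoat.move_gripper(.085); bot.move_l([*G,.15],.15); bot.move_l([.42,.2,.25],.25)
print(sensors.get_time(),F(3))
im,p=snap("wrist");cv2.imwrite("pics/wd.png",im);t,pt=snap("top");s,_=snap("side");cv2.imwrite("pics/s4.png",s)
cv2.imwrite("pics/end.png",np.hstack([cv2.resize(im,(400,300)),cv2.resize(s[170:470,160:440],(400,430),interpolation=2)[:300]]) if 0 else np.hstack([cv2.resize(im,(400,300)),cv2.resize(s[190:445,100:440],(400,300),interpolation=2)]))
E
```

```text
free [-0.36693381  0.11041789  0.00999113]
clear [ 0.66407313 -0.46660581 -0.17385563]
down 0.030999999999999993 [ 0.5235141  -0.05836199  2.23575191] 52.2417
54.5583 [-0.37128231 -0.19861109 -0.00886022]
```

View pics/end.png

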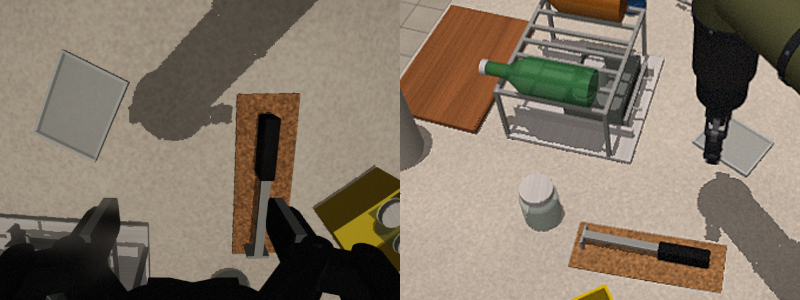

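The hook lies flat on the cork with the blade just inside its far end. The tote stands at the rail, and nothing else has visibly moved.

```bash
python3 - <<'E'
from h import *
job_done(); print(sensors.get_time())
E
```

```text
the job is handed in; nothing more can be done
the job is handed in; nothing more can be done
```

The job is handed in: I drew the tote forward with the hook until it met the rail's buffer, unhooked, and laid the hook back on the cork strip. At my last reading, just before handing in, the clock stood at about 54.6 s of the 72 s allowed. No verdict was reported.

- **Insertion:** I gripped the hook by its handle and lowered the blade behind the lip. Bottle_a hid the blade from the side camera there. The only confirmation was the pull force starting at 22 mm, about where I had predicted.
- **Pull:** Sliding friction was 2 to 3 N. The force then rose at 98.7 mm of travel and held at about 8.5 N, so roughly 5 N was on the buffer. The highest reading was 8.5 N, well under the 20 N limit, though I read it only between steps, not continuously.
- **Unhooking and laying back:** The blade came free with under 1 N. The hook met the cork with the gripper at the same height as when I picked it up.
- **Last pictures:** The hook lay upright on the strip with its blade just inside the end. The tote was at the rail, the gripper was clear, and the bystanders in view looked unmoved. I judged these by eye and did not re-measure them.
- **Disagreement:** My first rough reading of the rack's yaw from the top camera was -0.02 rad, against about +0.03 rad from the wrist and side cameras. I went with the latter two and used 0.035 rad.

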